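# Clear the spoon rest and pop the touch-latch lid

### The arm

A 7-joint arm with a two-finger parallel gripper is mounted at the origin on the work surface. World frame = base frame: x ahead of the robot, y to its left, z up, the work surface at z = 0. Lengths are in m, angles in rad, forces in N, time in s.
With the tool pointing down it reaches from about 0.4 to 0.85 m from the base axis. Payload 10.4 kg.
Tool frame: the origin (TCP) lies on the centre line of the jaws, within the pads' length; the fingertips stand r.finger_overhang ahead of it and the grasp point (between the pads) lies 5 mm behind it (r.finger_overhang is the distance from the TCP to the fingertips, in m); z points along the fingers, y is the line along which they close (so a half turn about z gives the same grasp; the last joint's range is limited). The gripper opens to 87 mm and grips with 3 to 60 N. Pads are 19 mm wide; open, the fingers measure 117 mm over their backs; the gripper's body (75 mm by 190 mm) begins 51 mm behind the grasp point.
Start: joints at [-1.207, 0.332, -0.065, 1.46, 0.022, 1.35, -0.088], TCP at [0.236, 0.579, 0.237] pointing down, gripper open.
Joint ranges: [-2.6, 2.6], [-0.5, 2.12], [-1.47, 1.34], [0.16, 2.42], [-1.27, 4.41], [0.06, 2.06], [-2.6, 2.6]. Speed limits (rad/s): [2.22, 2.22, 2.79, 2.79, 3.14, 3.14, 3.14].

### API

Orientations are given as a unit quaternion [x, y, z, w].
In Python, from bench import read_state, viewer, r gives the robot as it stands.
- The arm moves only by the tool carry_out, never from a script. Its argument "moves" is a list of rows, each a list of 6 numbers: the shift along the tool's x, y, z in units of 40 mm (1.0 is 40 mm), then the turn, a rotation vector about the tool's x, y, z in units of 8 degrees (1.0 is 8 degrees). A call has 1 to 20 rows; each row shifts and turns the commanded pose from where the row before left it, along the tool's axes as they then stand; what a row does not reach is not made up. A row lasts 1/8 s, in which the tool goes at most 62.5 mm and 10.7 degrees, less where a joint would pass 70% of its speed; a pose out of reach is approached as far as the arm can. A call is refused whole if a number of a shift passes 1 or a number of a turn 1, either way. A call with a gripper value outside its range is refused whole. "fingers" is the finger opening in mm, from 0 to 87, set as the call begins (left out, the last holds). The fingers move at their own pace and stop on an object; "force" is the grip in N (left out, the last holds). Time passes only in rows, so rows that do not move let the fingers close. It gives the time, the measured TCP pose, the force, the opening and the grip force at its end, in the units of the state.
- read_state(): the state, without advancing time (a new reading comes with each control period).
- viewer.camera(name): name is "scene" or "top" or "wrist"; returns a dict with "pixels" (400x640x3 uint8, red, green, blue), "range_z" (400x640 float32, m along the optical axis (not along the pixel's ray), 0 where there is no reading), "fx", "fy", "cx", "cy" (pixels), "k1" (the pictures are not rectified: a ray, as slopes to the right and down, at radius r is drawn at 1 + k1 r^2 times it, then the intrinsics apply), "xyz" and "orientation" of the camera in the world. Camera axes: x right, y down, z forward; pixel columns grow to the right and rows downward; lengths in m; the calibration is good to about 2 mm. A picture is of the moment at which its call begins.
- r.close_job(): hands the job in; it is judged then, once.
The state is a dict: "time": time; "joint_positions": joint angles; "joint_vel": joint speeds; "joint_torque": joint torques, N m; "ee_pos": TCP position; "eef_rot": TCP orientation; "ft_force": force on the tool from outside, world axes, zero at the start; "torque": the same for the moment, N m; "width": finger opening in m; "grip_force": force on a finger pad.
Only numpy, scipy, OpenCV 4.12 (cv2) and the standard library are available. Lean on these libraries where they do the work, as an engineer would, in place of code of your own. Each camera call takes 0.05 s, during which the arm holds its last target. There are 200 camera calls.

### The job

The green spoon rest stands on one of the two touch-latch lids of the low spice chest; without picking it up, push it with the fingers onto the fixed board between the two lids, so that it is clear of both, and only then press down the near edge of the lid it stood on, so that the catch lets go and that lid springs ajar. Leave that lid ajar and the other lid shut, and leave the egg ring on it, the jar and the molcajete where they are.

Things in the scene. Friction and masses are not known exactly. Their poses are not given: they have to be found in the camera images.
- chest: low painted birch chest fixed on the ledge, 220 mm deep (its x), 500 wide (y), 100 high; origin: centre of its underside; its -x side faces the robot, yaw within 0.25 rad. Its flat top, 100 mm above the ledge: left lid (y +90 to +230 mm), fixed board in the middle (y -87 to +87), identical right lid (y -230 to -90), all flush with a fixed frame, gaps 2 to 4 mm
- lid_left (a joint): left (+y) touch-latch lid, in rad: 0 latched shut, flush; negative while pressed in (stop -0.07); +0.36 sprung ajar, at its stop. Plywood panel 168 mm (chest x) by 140 mm (chest y), 12 mm thick, hinged along its far edge; its free edge is the near one, at x = -85 mm in the chest's frame. Ajar, the free edge stands 60 mm up. It does not latch again
- lid_right (a joint): right (-y) touch-latch lid, the same as the left lid in size, hinge, spring and catch; value in rad: 0 latched shut, negative while pressed in, +0.36 sprung ajar
- lid_left_press (a point): where to press the left lid: flat 18 mm metal dot on its top, midway along the free edge and 20 mm in from it, moving with the lid. Pressed 4 to 5 mm down here (6 to 7 N) the hidden catch lets go; it bottoms after 10 mm. When the press is taken away, the spring lifts the lid in about a second
- lid_right_press (a point): where to press the right lid: the same dot, travel, force and behaviour as on the left lid
- spoon_rest: loose green ceramic spoon rest, about 0.24 kg: round open dish, 86 mm diameter at the rim, 72 at the foot, 22 high, with a spoon neck 28 mm wide (8 to 16 mm above the foot) reaching 64 mm from the dish's centre along the body's -x, roughly toward the robot. Origin: centre of the dish's underside. It starts on the left or the right lid; its weight does not trip the catch
- egg_ring: loose thin steel egg ring, 84 mm outside diameter, 20 mm high, with a flat tab on its +x side reaching 70 mm from the centre; origin at the centre of its underside. It lies on the other lid, which is to stay shut
- jar: bystander: frosted glass jar with a cork stopper, 80 mm diameter, 130 mm high, standing on the ledge behind the chest (+x side); origin at the centre of its underside
- molcajete: bystander: basalt molcajete, a bowl on three feet, 176 mm diameter and 105 mm high, its pestle sticking out to about 145 mm, standing on the ledge beyond the chest's left (+y) end; origin at the centre of its underside
There are look-alikes about, which are no part of the job. Leave any purple or red look-alike of the egg_ring alone.

How it is judged:
By the outcome, as a careful person would: the job done as asked, in the order asked, and still so for the second after the job is handed in, with the robot touching nothing.
It also fails if it takes over 54 s, if anything falls off the work surface, if the arm or the gripper's body presses on something with over 40 N, if the wrist force passes 120 N, or if a joint passes its speed limit or range.

## Working session

There is one attempt and no reset: what is moved stays moved. The work goes in short steps, Python scripts to look and compute and a tool call to move; the robot and the scene stay as the last step left them, time stands still between calls to the robot, and variables do not carry over. Pictures are saved under pics/ and viewed, at most 10 in all, crops included, and the job is handed in when it is done.

Besides the shell and the picture viewer there is one more tool, called after "Request:" as name(argument=value, ...), one argument or row to a line, values as JSON. carry_out: Moves the arm, as the interface text tells. Its arguments: {"type":"object","properties":{"moves":{"type":"array","items":{"type":"array","items":{"type":"number"}}},"fingers":{"type":"number"},"force":{"type":"number"}},"required":["moves"]}

```bash
mkdir -p pics; cat > h.py <<'E'
import numpy as np, cv2
from scipy.spatial.transform import Rotation as R
from bench import read_state, viewer, r
def cloud(c):
    K=np.array([[c['fx'],0,c['cx']],[0,c['fy'],c['cy']],[0,0,1.]])
    v,u=np.mgrid[0:400,0:640]
    p=np.stack([u,v],-1).reshape(-1,1,2).astype(float)
    s=cv2.undistortPoints(p,K,np.array([c['k1'],0,0,0.])).reshape(400,640,2)
    z=c['range_z'].astype(float)
    P=np.dstack([s*z[...,None],z])
    W=P@R.from_quat(c['orientation']).as_matrix().T+np.array(c['xyz'])
    W[z==0]=np.nan
    return W
def snap(n,f):
    c=viewer.camera(n); cv2.imwrite('pics/'+f,c['pixels'][...,::-1]); np.save('pics/'+f[:-4],cloud(c)); return c,cloud(c)
E
python3 - <<'E'
from h import *
for n in('top','scene'):
    c,W=snap(n,n+'0.png'); print(n,c['xyz'],c['orientation'],c['fx'],c['k1'])
s=read_state(); print(s['time'],s['ee_pos'],s['eef_rot'],r.finger_overhang,s['ft_force'])
E
```

```text
top [0.43209327 0.11159626 1.09420887] [ 0.7092077  -0.70052677  0.06044923 -0.05130863] 503.96414423480576 -0.0030974622687763523
scene [ 1.16847181 -0.05577941  0.79718762] [ 0.74103713  0.56719444 -0.22026409 -0.28396861] 405.3361357319287 -0.10145159514071368
0.1 [0.23560878 0.57853536 0.23581363] [ 1.92153888e-01  9.81364594e-01 -6.39049203e-04 -9.39728620e-05] 0.014 [-0.33988774  0.34416879 -0.37932556]
```

View pics/top0.png

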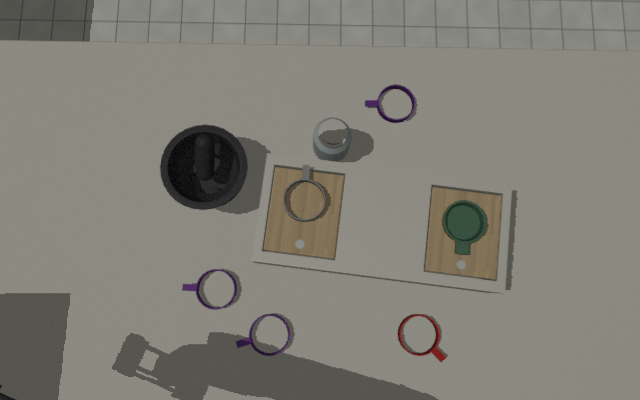

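View pics/scene0.png

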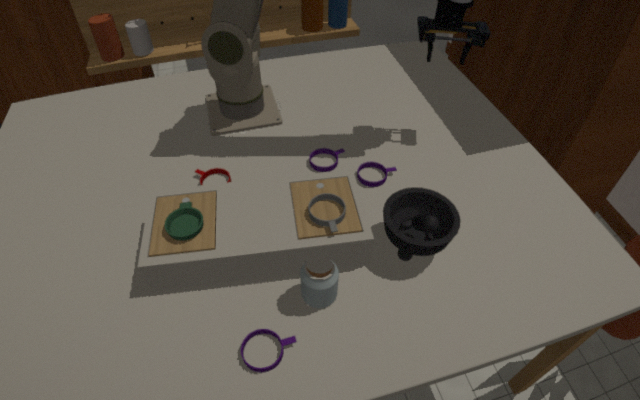

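The top view shows the green spoon rest at (464,222) on the right lid, with its neck toward the robot and the press dot at (461,265). The steel egg ring is at (305,200) on the left lid, the jar at (332,138) and the molcajete at (204,167).

Look-alikes: the only green dish is at (464,222). The other rings are purple at (395,103), (216,289) and (269,334), and red at (418,334). I choose the green one, and will check it in a crop.

```bash
python3 - <<'E'
from h import *
im=cv2.imread('pics/top0.png'); W=np.load('pics/top0.npy')
cv2.imwrite('pics/crop.png',cv2.resize(im[150:320,240:540],None,fx=2.5,fy=2.5))
hsv=cv2.cvtColor(im,cv2.COLOR_BGR2HSV)
wood=cv2.inRange(hsv,(8,50,60),(28,255,255))
for n,(a,b) in dict(L=(240,380),Rr=(400,530)).items():
    m=np.zeros_like(wood);m[140:300,a:b]=wood[140:300,a:b]
    k=(m>0); P=W[k]; P=P[abs(P[:,2]-.1)<.015]
    rect=cv2.minAreaRect(P[:,:2].astype(np.float32)); print(n,rect,np.median(P[:,2]),'\n',cv2.boxPoints(rect))
g=cv2.inRange(hsv,(60,60,20),(95,255,255))>0
P=W[g];P=P[P[:,2]>.09]; print('green',len(P),P.min(0),P.max(0),np.percentile(P[:,2],[5,50,95]))
top=P[P[:,2]>.117]; (c,rad)=cv2.minEnclosingCircle(top[:,:2].astype(np.float32)); print('rim',c,rad,top[:,2].max())
neck=P[np.hypot(*(P[:,:2]-c).T)>.05]; print('neck',neck.mean(0),neck.min(0),neck.max(0))
for p in((461,265),(300,244)): print('dot',W[p[1],p[0]])
E
```

```text
L ((0.6040506958961487, 0.11807887256145477), (0.14258815348148346, 0.22767244279384613), 83.4154052734375) 0.1001519821593444 
 [[0.48279008 0.06030869]
 [0.7089607  0.03420147]
 [0.7253113  0.17584905]
 [0.49914068 0.20195627]]
Rr ((0.5377746820449829, -0.1981090009212494), (0.1464383900165558, 0.16909237205982208), 83.1807632446289) 0.10027152285397478 
 [[ 0.44513276 -0.26077142]
 [ 0.6130289  -0.280849  ]
 [ 0.63041663 -0.13544658]
 [ 0.46252048 -0.11536899]]
green 1561 [ 0.49308384 -0.2342536   0.09869794] [0.73048609 0.38698642 0.12620374] [0.10288262 0.10699077 0.12286803]
rim (0.5449628233909607, -0.19174405932426453) 0.05211934074759483 0.12620374140012947
neck [ 0.56952316 -0.16854902  0.11849248] [ 0.49308384 -0.21939995  0.09869794] [0.73048609 0.38698642 0.12432141]
dot [ 0.47245467 -0.1902058   0.10139485]
dot [0.50989597 0.12678696 0.1008417 ]
```

View pics/crop.png

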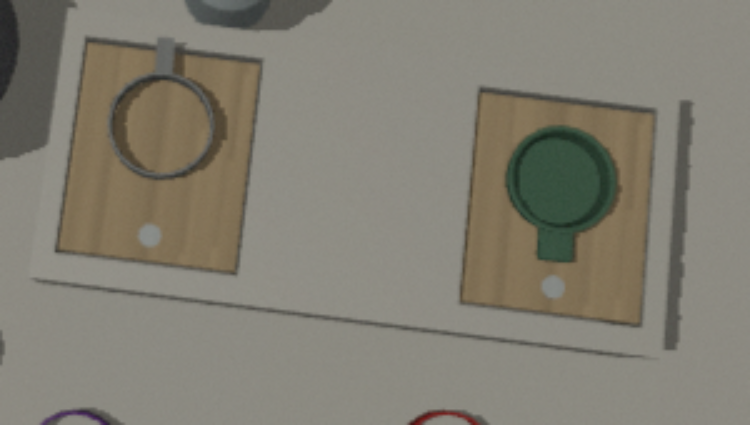

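The crop confirms it: green dish at (560,178) on the right lid with its neck toward the robot, press dot clear at (553,287). The egg ring is on the left lid. Next I work out positions in the chest frame.

```bash
cat >> h.py <<'E'
d=np.array([[.47245,-.1902],[.5099,.1268]]); ey=(d[1]-d[0])/np.linalg.norm(d[1]-d[0]); ex=np.array([ey[1],-ey[0]])
O=d.mean(0)+.065*ex
def chest(p): q=np.asarray(p)[...,:2]-O; return np.stack([q@ex,q@ey],-1)
def green(im,W):
    hsv=cv2.cvtColor(im,cv2.COLOR_BGR2HSV)
    g=(cv2.inRange(hsv,(60,60,20),(95,255,255))>0)
    P=W[g]; C=chest(P); k=(abs(C[:,0])<.12)&(abs(C[:,1])<.24)&(P[:,2]>.09)&(P[:,2]<.13); P,C=P[k],C[k]
    t=C[P[:,2]>.117]; A=np.c_[2*t,np.ones(len(t))]; s=np.linalg.lstsq(A,(t**2).sum(1),rcond=None)[0]
    n=C[(np.hypot(*(C-s[:2]).T)>.048)]
    print('rest chest',s[:2]*1e3,'r',np.sqrt(s[2]+s[:2]@s[:2])*1e3,'ext',C.min(0)*1e3,C.max(0)*1e3,'neck',n.mean(0)*1e3,len(n))
def tool():
    s=read_state(); M=R.from_quat(s['eef_rot']).as_matrix()
    print('t',s['time'],'tcp chest mm',chest(s['ee_pos'])*1e3,'z',s['ee_pos'][2],'tool-y yaw vs chest x deg',np.degrees(np.arctan2(M[:2,1]@ey,M[:2,1]@ex)),'tilt',M[:,2],'F',s['ft_force'],'w',s['width'])
E
python3 - <<'E'
from h import *
print(np.linalg.norm(d[1]-d[0]),np.arctan2(ex[1],ex[0]),O)
green(cv2.imread('pics/top0.png'),np.load('pics/top0.npy')); tool()
E
```

```text
0.31920448383442235 -0.11759374608450136 [ 0.5557261  -0.03932599]
rest chest [  14.31794149 -152.61442526] r 40.48055467609584 ext [ -44.16128901 -193.80952924] [  59.21214    -110.67677246] neck [ -38.55750723 -153.16199887] 78
t 0.1 tcp chest mm [-390.39581886  576.03718921] z 0.2358136328874911 tool-y yaw vs chest x deg 74.58059959228858 tilt [-4.30034857e-04 -1.21816602e-03 -9.99999166e-01] F [-0.33988774  0.34416879 -0.37932556] w 0.08700374653074121
```

Request:
carry_out(
  moves=[
    [0,0,0,0,0,1],
    [0,0,0,0,0,1],
    [0,0,0,0,0,1],
    [0,0,0,0,0,1],
    [0,0,0,0,0,1],
    [0,0,0,0,0,1],
    [0,0,0,0,0,1],
    [0,0,0,0,0,1],
    [0,0,0,0,0,1],
    [0,0,0,0,0,0.3],
    [0,0,0,0,0,0],
  ],
  fingers=50,
)

```text
time: 1.48
ee_pos: [0.2356, 0.5787, 0.2362]
eef_rot: [0.746, 0.666, -0.0, 0.0]
ft_force: [0.3, -0.7, 0.2]
width: 0.0499
grip_force: 0.0
```

Request:
carry_out(
  moves=[
    [-0.8,0.8,0,0,0,0],
    [-0.8,0.8,0,0,0,0],
    [-0.8,0.8,0,0,0,0],
    [-0.8,0.8,0,0,0,0],
    [-0.8,0.8,0,0,0,0],
    [-1,0.6,0,0,0,0],
    [-1,0.6,0,0,0,0],
    [-1,0.6,0,0,0,0],
    [-1,0.6,0,0,0,0],
    [-1,0.6,0,0,0,0],
    [-1,0.4,0,0,0,0],
    [-1,0.4,0,0,0,0],
    [-1,0.4,0,0,0,0],
    [-1,0.4,0,0,0,0],
    [-1,0.4,0,0,0,0],
    [-1,0.2,0,0,0,0],
    [-1,0.2,0,0,0,0],
    [-1,0,0,0,0,0],
    [-1,0,0,0,0,0],
    [0,0,0,0,0,0],
  ],
)

```text
time: 3.98
ee_pos: [0.5258, -0.183, 0.2366]
eef_rot: [0.748, 0.664, -0.0, 0.0]
ft_force: [0.2, 0.4, -0.2]
width: 0.0498
grip_force: 0.0
```

```bash
python3 - <<'E'
from h import *
tool()
E
```

```text
t 3.975 tcp chest mm [ -12.81821033 -146.21748773] z 0.2365777280143641 tool-y yaw vs chest x deg -0.07815863227274514 tilt [-2.41598691e-04 -1.12899794e-03 -9.99999333e-01] F [ 0.1651761   0.41659776 -0.17897592] w 0.049786433741034045
```

Request:
carry_out(
  moves=[
    [-0.8,0.35,0,0,0,0],
    [-0.8,0.35,0,0,0,0],
    [-0.4,0,0,0,0,0],
    [0,0,0.7,0,0,0],
    [0,0,0.7,0,0,0],
    [0,0,0,0,0,0],
  ],
)

```text
time: 4.72
ee_pos: [0.5447, -0.2603, 0.1788]
eef_rot: [0.746, 0.666, -0.001, -0.002]
ft_force: [-0.5, 0.4, 0.5]
width: 0.0503
grip_force: 0.0
```

```bash
python3 - <<'E'
from h import *
tool(); snap('wrist','wr1.png')
E
```

```text
t 4.725 tcp chest mm [  14.93866395 -220.79573195] z 0.17878014802145847 tool-y yaw vs chest x deg 0.25544652191148737 tilt [-0.00357258  0.00186202 -0.99999188] F [-0.54176595  0.3543901   0.47334121] w 0.05026243513162276
```

View pics/wr1.png

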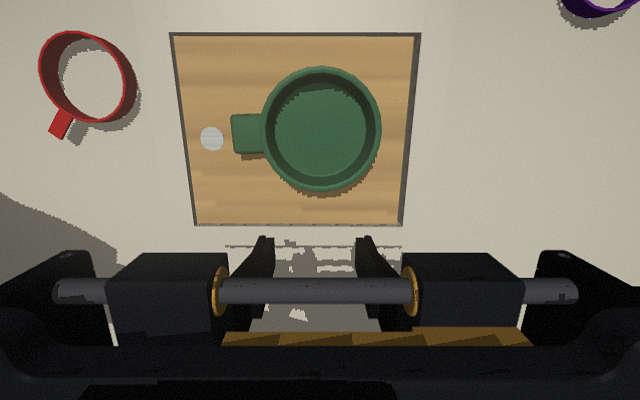

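The wrist view shows both fingertips (262,245) and (370,245) centred on the dish (320,130), with free space below it. Now I lower to about 8 mm above the lid.

Request:
carry_out(
  moves=[
    [0,0,0.7,0,0,0],
    [0,0,0.5,0,0,0],
    [0,0,0.2,0,0,0],
    [0,0,0,0,0,0],
    [0,0,0,0,0,0],
  ],
)

```text
time: 5.4
ee_pos: [0.5461, -0.2624, 0.1254]
eef_rot: [0.746, 0.665, 0.0, 0.001]
ft_force: [0.1, -0.2, 0.2]
width: 0.05
grip_force: 0.0
```

```bash
python3 - <<'E'
from h import *
tool()
E
```

```text
t 5.4 tcp chest mm [  16.63249282 -222.61143198] z 0.12539502013938816 tool-y yaw vs chest x deg 0.17414640230859038 tilt [ 1.12761021e-03 -3.34596166e-04 -9.99999308e-01] F [ 0.07415761 -0.19812763  0.1520995 ] w 0.05001885299808362
```

Request:
carry_out(
  moves=[
    [0,0,0.1,0,0,0],
    [0.25,0,0,0,0,0],
    [0.25,0,0,0,0,0],
    [0.2,0,0,0,0,0],
    [0.2,0,0,0,0,0],
    [0.2,0,0,0,0,0],
    [0.2,0,0,0,0,0],
    [0.2,0,0,0,0,0],
    [0.2,0,0,0,0,0],
    [0.2,0,0,0,0,0],
    [0,0,0,0,0,0],
  ],
)

```text
time: 6.78
ee_pos: [0.5546, -0.1855, 0.1205]
eef_rot: [0.746, 0.666, 0.0, -0.0]
ft_force: [-0.4, -1.4, 0.1]
width: 0.05
grip_force: 0.0
```

```bash
python3 - <<'E'
from h import *
tool(); snap('wrist','wr2.png')
E
```

```text
t 6.775 tcp chest mm [  16.04056603 -145.24685581] z 0.12047262655677984 tool-y yaw vs chest x deg 0.2507272601151286 tilt [-5.67498174e-06  7.41433415e-04 -9.99999725e-01] F [-0.38856101 -1.4394457   0.05028928] w 0.050024419237204534
```

View pics/wr2.png

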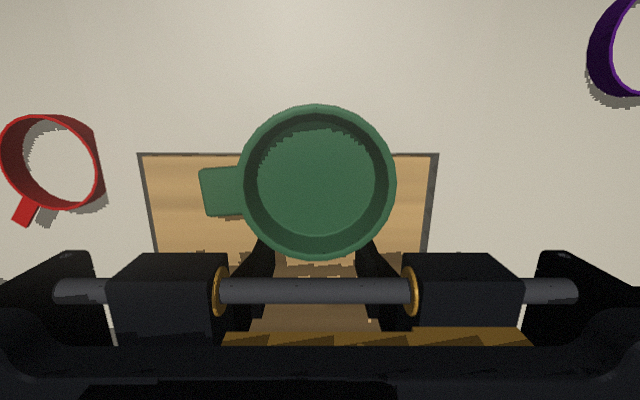

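The dish (320,182) sits evenly in the cradle and its front half is already over the board. I'll push 100 mm more, then back off.

Request:
carry_out(
  moves=[
    [0.2,0,0,0,0,0],
    [0.2,0,0,0,0,0],
    [0.2,0,0,0,0,0],
    [0.2,0,0,0,0,0],
    [0.2,0,0,0,0,0],
    [0.2,0,0,0,0,0],
    [0.2,0,0,0,0,0],
    [0.2,0,0,0,0,0],
    [0.2,0,0,0,0,0],
    [0.2,0,0,0,0,0],
    [0.2,0,0,0,0,0],
    [0.2,0,0,0,0,0],
    [0.1,0,0,0,0,0],
    [0,0,0,0,0,0],
    [-0.4,0,0,0,0,0],
    [-0.4,0,0,0,0,0],
    [0,0,-0.6,0,0,0],
    [0,0,-0.6,0,0,0],
    [0,0,-0.6,0,0,0],
    [0,0,0,0,0,0],
  ],
)

```text
time: 9.32
ee_pos: [0.5628, -0.1208, 0.1942]
eef_rot: [0.747, 0.665, 0.001, 0.001]
ft_force: [0.1, 0.4, -0.3]
width: 0.0497
grip_force: 0.0
```

Request:
carry_out(
  moves=[
    [-1,-0.8,0,0,0,0],
    [-0.8,-0.8,0,0,0,0],
    [0,-0.4,0,0,0,0],
    [0,0,0,0,0,0],
    [0,0,0,0,0,0],
    [0,0,0,0,0,0],
  ],
  fingers=0,
)

```text
time: 10.07
ee_pos: [0.475, -0.1812, 0.1923]
eef_rot: [0.746, 0.666, -0.0, 0.0]
ft_force: [0.2, 0.8, 0.1]
width: 0.0022
grip_force: 0.0
```

```bash
python3 - <<'E'
from h import *
tool(); c,W=snap('top','top2.png'); green(cv2.imread('pics/top2.png'),W)
E
```

```text
t 10.075 tcp chest mm [ -63.55631561 -150.38049244] z 0.1922719515445719 tool-y yaw vs chest x deg 0.22021998149400118 tilt [-3.88961339e-04 -4.64285350e-04 -9.99999817e-01] F [0.22479989 0.75929659 0.05291482] w 0.0022221567830981526
rest chest [12.3429866 -3.6156781] r 40.64406529257897 ext [-46.12464683 -43.99936827] [57.68938345 38.29493158] neck [-40.56362563  -7.37407908] 75
```

View pics/top2.png

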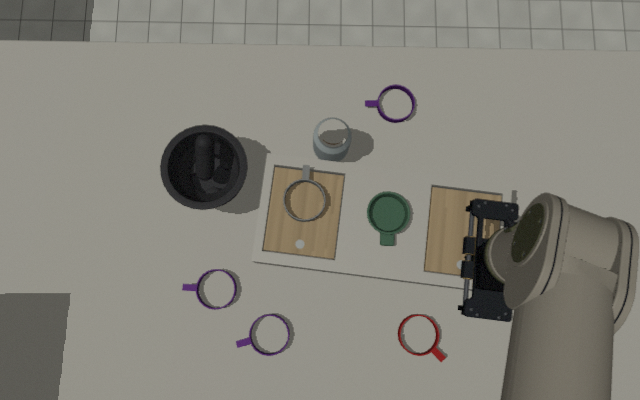

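The dish is now at (388,213) on the fixed board, spanning y -44 to +38 mm against ±87 for the board, so it is clear of both lids. Egg ring, jar and molcajete have not moved. Now the press.

Request:
carry_out(
  moves=[
    [-0.25,0,0,0,0,0],
    [0,0,0.7,0,0,0],
    [0,0,0.7,0,0,0],
    [0,0,0.4,0,0,0],
    [0,0,0,0,0,0],
    [0,0,0,0,0,0],
  ],
)

```text
time: 10.88
ee_pos: [0.4739, -0.1917, 0.1214]
eef_rot: [0.746, 0.665, 0.0, 0.0]
ft_force: [0.8, 0.5, 0.5]
width: 0.0007
grip_force: 0.0
```

```bash
python3 - <<'E'
from h import *
tool()
E
```

```text
t 10.875 tcp chest mm [ -63.42502938 -160.92990151] z 0.12139442285017782 tool-y yaw vs chest x deg 0.17104384331864775 tilt [ 1.11796664e-03 -2.75803493e-04 -9.99999337e-01] F [0.84348553 0.52327095 0.50650276] w 0.000666333813229135
```

Tip at 0.107. I'll press down in small steps to about 7 mm below flush, 14 mm in all.

Request:
carry_out(
  moves=[
    [0,0,0.1,0,0,0],
    [0,0,0.1,0,0,0],
    [0,0,0.05,0,0,0],
    [0,0,0.05,0,0,0],
    [0,0,0.05,0,0,0],
    [0,0,0,0,0,0],
  ],
)

```text
time: 11.62
ee_pos: [0.474, -0.1914, 0.1072]
eef_rot: [0.746, 0.666, 0.001, 0.001]
ft_force: [-1.7, 1.2, 8.1]
width: 0.0005
grip_force: 3.5
```

8 N at about 7 mm in is past the catch, so I lift away and clear.

Request:
carry_out(
  moves=[
    [0,0,-0.6,0,0,0],
    [0,0,-1,0,0,0],
    [0,0,-1,0,0,0],
    [0,0,-1,0,0,0],
    [0,-1,-0.5,0,0,0],
    [0,-1,0,0,0,0],
    [-1,-0.5,0,0,0,0],
    [-1,0,0,0,0,0],
    [-1,0,0,0,0,0],
    [-1,0,0,0,0,0],
    [-1,0,0,0,0,0],
    [0,0,0,0,0,0],
    [0,0,0,0,0,0],
    [0,0,0,0,0,0],
  ],
)

```text
time: 13.38
ee_pos: [0.3516, -0.3777, 0.2706]
eef_rot: [0.746, 0.666, 0.001, -0.0]
ft_force: [-0.5, 0.8, 0.1]
width: 0.0006
grip_force: 0.0
```

```bash
python3 - <<'E'
from h import *
tool(); c,W=snap('top','top3.png'); green(cv2.imread('pics/top3.png'),W)
C=chest(W)
for n,y in(('R',-.16),('L',.16)):
  for x in(-.08,-.04,.07):
    k=(np.hypot(C[...,0]-x,C[...,1]-y)<.02); print(n,x,np.nanmedian(W[k][:,2]))
snap('scene','scene3.png')
E
```

```text
t 13.375 tcp chest mm [-163.06963033 -359.96257656] z 0.2705707561990452 tool-y yaw vs chest x deg 0.2574177881413415 tilt [ 0.00139007  0.0013485  -0.99999812] F [-0.53340413  0.79660987  0.11241769] w 0.0005910280136276853
rest chest [12.9023071  -3.27490983] r 40.38132392239807 ext [-45.86116243 -44.19259745] [57.7061461  38.25626229] neck [-40.23186176  -7.5936099 ] 79
R -0.08 0.10102038433624194
R -0.04 0.14781061995765865
R 0.07 0.10718730154125139
L -0.08 0.1001332346546594
L -0.04 0.09999543955502421
L 0.07 0.10273314986852794
```

View pics/scene3.png

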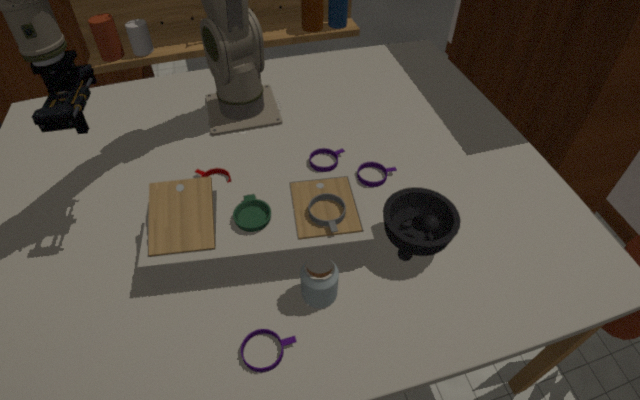

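The right lid (182,215) is ajar, 48 mm up at x = -40 mm. The dish (252,214) is on the board, the left lid is flush with the egg ring (327,209) on it, and the arm is clear.

```bash
python3 -c "
from bench import r
print(r.close_job())"
```

```text
the job is handed in; nothing more can be done
None
```

The job is handed in: the spoon rest is on the fixed board clear of both lids, the right lid is ajar, the left lid is shut, and the egg ring, jar and molcajete show no movement in the pictures.

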